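# Wipe a bearing plate clean, then snap a grease coupler onto its nipple and hold it

### The arm

A 6-joint arm with a two-finger parallel gripper is mounted at the origin on a cart in front of the work surface, level with it; the furniture and walls round the work are solid. World frame = base frame: x ahead of the robot, y to its left, z up, the work surface at z = 0. Lengths are in m, angles in rad, forces in N, time in s.
With the tool pointing down it reaches from about 0.275 to 0.825 m from the base axis. Payload 4.9 kg.
Tool frame: the origin (TCP) lies midway between the tips of the shut fingers; the grasp point (between the pads) lies 19 mm behind it (grip_point_offset is the distance from the TCP to the grasp point, in m); z points along the fingers, y is the line along which they close (so a half turn about z gives the same grasp; the last joint's range is limited). The gripper opens to 85 mm and grips with 20 to 120 N. Pads are 22 mm wide; open, the fingers measure 114 mm over their backs; the gripper's body (76 mm by 85 mm) begins 54 mm behind the grasp point. The pads swing forward as they close: fully open they stand 13 mm farther back than shut.
Start: joints at [1.207, 0.326, -0.193, 1.052, 0, 1.437], TCP at [0.125, 0.536, 0.201] pointing down, gripper open.
Joint ranges: [-2.65, 2.65], [-0.97, 1.79], [-1.3, 1.35], [-1.93, 2.1], [-1.47, 1.37], [-3.14, 3.14]. Speed limits (rad/s): [2.57, 2.57, 3.14, 3.14, 3.14, 3.14].

### API

Orientations are given as a rotation vector (axis times angle).
In Python, from cell import * gives the robot as it stands. Calls block until the motion is done:
- movep(position, orientation): joint-space move of the TCP to a pose.
- move_l(position, velocity=0.15, rot=None, until_force=None): straight line of the TCP; rot=None keeps the orientation; velocity is the mean speed in m/s. With until_force (N) it stops when the force on the tool has changed by that much, and returns True; else False.
- set_joints(angles): joint-space move.
- let_go() and grab(newtons=None): open the fingers fully, or close them until they stop; newtons is the grip in N (None keeps the last).
- sleep(seconds).
- ik(position, orientation): joint angles nearest the present ones, or None.
- get_state(): the state.
- grab_frame(name): name is "scene" or "top" or "wrist"; returns a dict with "img" (420x560x3 uint8, red, green, blue), "fx", "fy", "cx", "cy" (pixels), "cam_to_world" (4x4, takes a point from camera to world coordinates); the wrist camera has in their place "T_tool_cam" (4x4, takes a point from camera to tool coordinates, whose origin is the TCP and whose axes are the flange's). Camera axes: x right, y down, z forward; pixel columns grow to the right and rows downward; lengths in m; the calibration is good to about 2 mm. A picture is of the moment at which its call begins: read the wrist's pose just before it. There is no depth.
A pose or a line that the arm cannot do raises MotionError and nothing moves.
- sign_off(): hands the job in; it is judged then, once.
Trained networks look in the newest picture that a camera, given by its name, has taken for a name from the list of things; names that differ only in an ending like _2 or _b are one class to them, and where a whole thing is asked for, a point or a joint stands for the part that bears it (a point fixed in the world has none). Each returns a list of dicts, best first, with "score" (0 to 1); they miss things now and then, are a little off and sometimes report something else, mostly with a low value. They report only what shows in the picture. A call takes as long as a camera call. They do not tell look-alikes from the thing itself.
- spot_in(camera, name): "centre" ([column, row] in pixels, amid what is visible of it).
- silhouettes(camera, name): "mask" (420x560 bool, what is visible of it) and "centre" ([column, row] in pixels, amid what is visible of it).
- tip_of(camera, name): "centre" ([column, row] in pixels: a listed point, or the origin of a listed thing).
The state is a dict: "clock": time; "q": joint angles; "joint_velocities": joint speeds; "tau": joint torques, N m; "position": TCP position; "eef_rot": TCP orientation; "contact_force": force on the tool from outside, world axes, zero at the start; "wrist_torque": the same for the moment, N m; "finger_gap": opening from 0.0 (shut) to 1.0 (fully open); "grasp_force": force on a finger pad.
Only numpy, scipy, OpenCV 4.12 (cv2) and the standard library are available. Lean on these libraries where they do the work, as an engineer would, in place of code of your own. Each camera call takes 0.05 s, during which the arm holds its last target. There are 200 camera calls.

### The job

Grip the scraper block and with it (not with the fingers) wipe the three wood chips off the steel base plate onto the bench, then stand the block back on the bench, clear of the plate, and let go of it. Then take the blue-handled grease coupler, push it squarely, in line with the tilted brass nipple, over the nipple's head until it snaps on, press on against the red sprung collar until that is fully down, and finish while still gripping the coupler and holding it pressed fully home. Leave the tape measure, the can and the nut alone.

Things in the scene. Friction and masses are not known exactly. Their poses are not given: they have to be found in the camera images.
- base: Fixed steel base plate 205 x 130 x 16 mm (upper face z = 16 mm). Origin on the underside; in its frame x runs from -90 mm (front edge, towards the robot) to +115, y from -65 to +65. Yaw up to 0.3 rad either way. On its rear a green bearing housing, x = 40 to 110 mm, 91 mm high. The front part is bare and flat; the chips lie there, x = -75 to -35, y = -40 to +40 mm.
- nipple: Brass grease nipple fixed on the housing. Origin on its axis at the housing; z = nipple axis, pointing outwards, tilted 25 degrees from vertical towards the plate's -x (front). Stem 16 mm across; head 22 mm across from z = 18 to 27 mm, tapering to 12 mm at the tip. Four sprung steel beads in the head at z = 24 mm stick out to 14 mm from the axis; pushing the coupler over them takes 5 to 15 N.
- collar (a joint): Red sprung collar ring round the nipple's stem, 38 mm across; value = how far it is pressed towards the housing, m: 0 at rest (upper face at z = 14 mm in the nipple's frame), 0.007 fully down (z = 7 mm). Spring: about 3.6 N at rest, 10 N fully down; it rises again when let go.
- collar_top (a point): The middle of the red collar's upper face, on the nipple's axis.
- nipple_tip (a point): Tip of the nipple, on its axis, 31 mm from the nipple's origin.
- coupler: Grease coupler, 95 mm tall, about 0.2 kg, standing upright on its mouth on the bench, any yaw. Origin = centre of the mouth (lower end), z along it to the handle end. Steel sleeve 36 mm across, z = 0 to 36 mm; blue hexagonal handle z = 40 to 95 mm, 30 mm across flats; flats face its own +y, -y and every 60 degrees from there.
- coupler_mouth (a point): Centre of the coupler's mouth. The bore is 26 mm deep: at the mouth a lip 25 mm in diameter and 5 mm long, above it a groove 31 mm across. The lip snaps past the nipple's beads as the mouth comes within 2 mm of the resting collar; from there on the mouth pushes the collar down.
- scraper: Scraper block standing on its blade: plywood, 26 mm thick (its own x), 90 mm long (y), 70 mm tall in all, with a black rubber blade 30 mm thick as its lowest 12 mm; 0.15 kg. The origin is at the centre of the underside. Its plywood sides can be gripped across x from above.
- chip0: Loose wood chip, about 22 x 15 x 8 mm, lying on the plate's front part; origin at the centre of its underside.
- chip1: Another wood chip, alike.
- chip2: Another wood chip, alike.
- tape_measure: Yellow pocket tape measure, 39 x 90 x 70 mm, standing on the bench right of the plate; a bystander. Origin at the centre of its underside.
- can: Open metal can, 70 mm in diameter and 70 mm tall, behind the tape measure; a bystander. Origin at the centre of its underside.
- nut: Steel hex nut, 18 x 21 x 10 mm, on the bench left of the plate; a bystander. Origin at the centre of its underside.
Mind the look-alikes: they are no part of the job. There is more than one size of the coupler; the job needs the larger.

How it is judged:
On the way, in this order (a step that is already met when the one before it is completed fails the run):
1. all three chips are off the plate while the scraper block is held in the fingers (height (world z) of each of chip0, chip1, chip2 below 0.012 m and contact force between the fingers and scraper above 2 N), for 0.1 s.
2. the scraper block stands on the bench, released (height (world z) of scraper below 0.008 m and angle between scraper's own z axis and vertical below 0.15 rad and contact force between the fingers and scraper below 0.2 N), for 0.2 s.
3. the held coupler has snapped squarely onto the nipple (x of coupler_mouth in the frame of nipple between -0.006 and 0.006 m and y of coupler_mouth in the frame of nipple between -0.006 and 0.006 m and z of coupler_mouth in the frame of nipple below 0.0165 m and angle between the z axis of coupler and the z axis of nipple, either way round below 0.12 rad and contact force between the fingers and coupler above 2 N), for 0.1 s.
At the end, for the whole second after the job is handed in: Gripped coupler snapped over the nipple (mouth under 16.5 mm from the housing, within 6 mm of the axis), in line to 0.12 rad, collar held over 5.5 mm down; chips under the plate's top (origin z < 12 mm); scraper upright on the bench, released (all of step 2 and all of step 3 and height (world z) of each of chip0, chip1, chip2 below 0.012 m and value of joint collar above 0.0055 m); the arm keeps its last pose, push and grip.
It fails at once if the yellow pocket tape measure is shifted by more than 20 mm (distance of tape_measure from where it was at the start of the episode above 0.02 m).
It fails at once if the open grey can is shifted by more than 20 mm (distance of can from where it was at the start of the episode above 0.02 m).
It fails at once if the hex nut is shifted by more than 20 mm (distance of nut from where it was at the start of the episode above 0.02 m).
It fails at once if the fingers touch a chip (contact force between the fingers and chip0 above 0.5 N or contact force between the fingers and chip1 above 0.5 N or contact force between the fingers and chip2 above 0.5 N).
It also fails if it takes over 61 s, if anything falls off the work surface, if the arm or the gripper's body presses on something with over 40 N, if the wrist force passes 120 N, or if a joint passes its speed limit or range.

## Working session

There is one attempt and no reset: what is moved stays moved. The work goes in short steps, each a Python script; the robot and the scene stay as the last script left them, time stands still between calls to the robot, and variables do not carry over. Pictures are saved under pics/ and viewed, at most 12 in all, crops included, and the job is handed in when it is done.

```bash
mkdir -p pics; cat > h.py <<'E'
import numpy as np, cv2
from cell import *
from scipy.spatial.transform import Rotation as R
def ray(f,px):
    T=np.array(f["cam_to_world"]); d=np.array([(px[0]-f["cx"])/f["fx"],(px[1]-f["cy"])/f["fy"],1.])
    return T[:3,3],T[:3,:3]@d
def onz(f,px,z):
    o,d=ray(f,px); return o+d*(z-o[2])/d[2]
def proj(f,p):
    T=np.array(f["cam_to_world"]); c=T[:3,:3].T@(np.asarray(p)-T[:3,3])
    return np.array([f["fx"]*c[0]/c[2]+f["cx"],f["fy"]*c[1]/c[2]+f["cy"]])
def tri(fs,pxs):
    A=np.zeros((3,3));b=np.zeros(3)
    for f,p in zip(fs,pxs):
        o,d=ray(f,p);d=d/np.linalg.norm(d);M=np.eye(3)-np.outer(d,d);A+=M;b+=M@o
    return np.linalg.solve(A,b)
def save(n,img): cv2.imwrite("pics/"+n,cv2.cvtColor(img,cv2.COLOR_RGB2BGR))
E
python3 - <<'E'
from h import *
F={}
for c in("scene","top"):
    F[c]=grab_frame(c); save(c+"0.png",F[c]["img"])
    print(c,np.round(np.array(F[c]["cam_to_world"]),3).tolist(),F[c]["fx"])
    for n in["base","nipple","collar_top","nipple_tip","coupler","coupler_mouth","scraper","chip0","tape_measure","can","nut"]:
        print(n,[(np.round(d["centre"]).tolist(),round(d["score"],2)) for d in tip_of(c,n)])
print(get_state())
E
```

```text
scene [[-0.55, -0.496, 0.672, -0.13], [-0.835, 0.345, -0.429, 0.422], [-0.019, -0.797, -0.603, 0.697], [0.0, 0.0, 0.0, 1.0]] 508.07937390333854
base [([282.0, 251.0], 0.6)]
nipple [([266.0, 201.0], 0.79)]
collar_top [([268.0, 197.0], 0.5)]
nipple_tip [([183.0, 339.0], 0.66), ([272.0, 193.0], 0.56), ([179.0, 273.0], 0.23)]
coupler [([209.0, 306.0], 0.8), ([184.0, 335.0], 0.7)]
coupler_mouth [([183.0, 335.0], 0.96), ([209.0, 304.0], 0.82)]
scraper [([378.0, 245.0], 0.76), ([291.0, 267.0], 0.59)]
chip0 [([293.0, 265.0], 0.57), ([280.0, 264.0], 0.41), ([303.0, 254.0], 0.38)]
tape_measure [([327.0, 214.0], 0.75), ([303.0, 256.0], 0.49)]
can [([326.0, 183.0], 0.91), ([293.0, 265.0], 0.56)]
nut [([378.0, 246.0], 0.74), ([175.0, 274.0], 0.38), ([276.0, 264.0], 0.32), ([270.0, 194.0], 0.16)]
top [[0.009, -0.983, 0.182, 0.357], [-1.0, -0.004, 0.028, -0.027], [-0.026, -0.183, -0.983, 1.098], [0.0, 0.0, 0.0, 1.0]] 433.3030217209727
base [([285.0, 231.0], 0.97)]
nipple [([285.0, 205.0], 0.57)]
collar_top [([287.0, 202.0], 0.41)]
nipple_tip [([286.0, 205.0], 0.81)]
coupler [([182.0, 263.0], 0.87),
[... 304 characters left out ...]
 207.0], 0.55)]
{'clock': 1.2, 'q': array([ 1.20683768e+00,  3.26210408e-01, -1.92582482e-01,  1.05199188e+00,
       -3.98116821e-06,  1.43660529e+00]), 'joint_velocities': array([-0.00115059, -0.00105295,  0.00025116,  0.00167233, -0.00032975,
       -0.0006745 ]), 'tau': array([-8.68819297e-04, -4.43339503e+01,  2.62755418e+01,  1.17596726e-03,
       -9.95401001e-05,  1.21285322e-05]), 'position': array([0.1252591 , 0.53557679, 0.20118183]), 'eef_rot': array([3.60123956e-01, 3.12087696e+00, 1.60523011e-05]), 'contact_force': array([-0.00173719,  0.19098764, -0.7239994 ]), 'wrist_torque': array([ 0.01508652, -0.00207625,  0.01350791]), 'grasp_force': 0.0, 'finger_gap': 0.9974767196293461}
```

```bash
python3 - <<'E'
import cv2
a=cv2.imread("pics/scene0.png");b=cv2.imread("pics/top0.png")
cv2.imwrite("pics/s1.png",cv2.resize(a[150:370,140:420],(763,600),interpolation=cv2.INTER_CUBIC))
cv2.imwrite("pics/t1.png",cv2.resize(b[150:310,155:395],(800,533),interpolation=cv2.INTER_CUBIC))
E
```

```text
(no output)
```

View pics/s1.png

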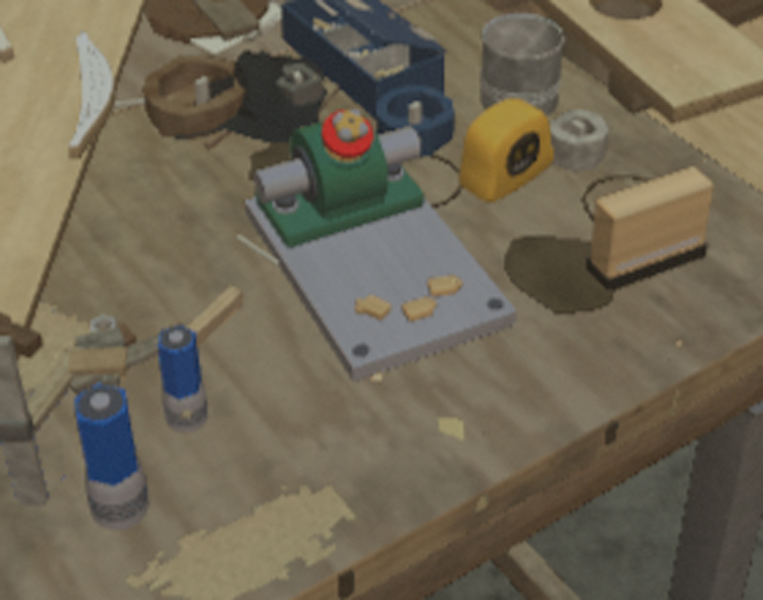

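View pics/t1.png

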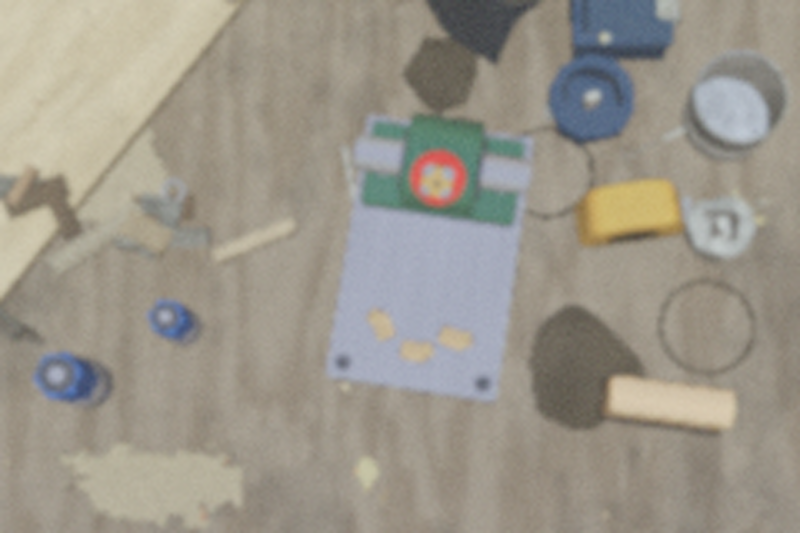

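The scene crop (scale 2.725) shows the plate with three chips at (372,306), (420,308) and (444,286). The scraper is at (650,230), the tape at (508,150) and the can at (520,62).

There are two blue-handled couplers, the first at crop (110,455), which is scene pixel (180,317) and top pixel (175,263). The second is at crop (182,375), scene pixel (207,288) and top pixel (207,246). The first looks taller and wider in both views, so it is the likely one. I'll check it by metric size and a close crop before reaching for it.

```bash
python3 - <<'E'
from h import *
t=grab_frame("top")
c=lambda u,v:(155+u/3.3333,150+v/3.3333)
for n,u,v,z in[("FL",330,377,.016),("FR",496,400,.016),("BR",531,137,.016),("BL",368,117,.016),("chip",381,325,.02),("chip",417,351,.02),("chip",456,339,.02),
 ("s1",608,376,.07),("s2",736,391,.07),("s3",733,429,.07),("s4",606,415,.07),("capL",60,376,.095),("capS",170,318,.08),("nip",437,181,.115),("tape",630,210,.07)]:
    print(n,np.round(onz(t,c(u,v),z),4))
s=grab_frame("scene")
for z,(a,b) in {"big":((110,395),(55,376)),"small":((178,333),(168,316))}.items():
    print(z,"top centre tri",tri([s,t],[(140+a[0]/2.725 if 0 else 140+a[0]/2.725,150+a[1]/2.725) for a in[a]]+[c(*b)]))
a=(350,122);print("tip",tri([s,t],[(140+a[0]/2.725,150+a[1]/2.725),c(437,180)]))
for cam in("scene","top"):
    for n in("scraper","coupler"):
        for d in silhouettes(cam,n):
            ys,xs=np.where(d["mask"]);print(cam,n,round(d["score"],2),d["centre"],len(xs),xs.min(),xs.max(),ys.min(),ys.max())
w=grab_frame("wrist");print(np.round(w["T_tool_cam"],3).tolist(),w["fx"],w["cx"],w["cy"])
for p in((0.33,-.16,.3),(.38,0,.4)):
    for y in(0,np.pi): print(p,y,ik(p,(R.from_euler('z',y)*R.from_rotvec([np.pi,0,0])).as_rotvec()))
E
```

```text
FL [0.4396 0.0648 0.016 ]
FR [ 0.4234 -0.0594  0.016 ]
BR [ 0.6248 -0.0865  0.016 ]
BL [0.6403 0.0393 0.016 ]
chip [0.4784 0.0269 0.02  ]
chip [ 4.591e-01 -3.000e-04  2.000e-02]
chip [ 0.4683 -0.0294  0.02  ]
s1 [ 0.4376 -0.1369  0.07  ]
s2 [ 0.4277 -0.2267  0.07  ]
s3 [ 0.4011 -0.2238  0.07  ]
s4 [ 0.4102 -0.1351  0.07  ]
capL [0.4328 0.2468 0.095 ]
capS [0.4757 0.1743 0.08  ]
nip [ 0.5686 -0.0155  0.115 ]
tape [ 0.5573 -0.1546  0.07  ]
big top centre tri [0.43047287 0.24549324 0.10223573]
small top centre tri [0.47734695 0.17617914 0.07625392]
tip [ 0.5697842  -0.01613552  0.11016594]
scene scraper 0.75 [378.4, 234.2] 1441 355 400 211 255
scene coupler 0.87 [180.0, 316.5] 1019 167 193 290 343
scene coupler 0.56 [205.3, 290.9] 545 198 215 268 306
top scraper 0.87 [355.8, 273.4] 529 334 374 263 279
top coupler 0.55 [207.6, 247.8] 119 200 213 241 251
top coupler 0.5 [178.1, 259.2] 305 165 188 255 271
top coupler 0.22 [286.4, 202.4] 241 278 294 193 210
[[-0.001, -0.964, -0.265, 0.067], [1.0, -0.001, -0.001, -0.001], [0.001, -0.265, 0.964, -0.171], [0.0, 0.0, 0.0, 1.0]] 344.12964543194556 279.36296620411343 215.34074425053424
(0.33, -0.16, 0.3) 0 [-0.65351102 -0.07776511 -0.40914722  1.23941422  0.          2.48808164]
(0.33, -0.16, 0.3) 3.141592653589793 [-0.65351102 -0.07776511 -0.40914722  1.23941422  0.         -0.65351102]
(0.38, 0, 0.4) 0 [-0.19491609 -0.0581516  -0.14308523  1.4858627   0.          2.94667657]
(0.38, 0, 0.4) 3.141592653589793 [-0.19491609 -0.0581516  -0.14308523  1.4858627   0.         -0.19491609]
```

```bash
cat >> h.py <<'E'
def down(a): return (R.from_euler('z',a)*R.from_rotvec([np.pi,0,0])).as_rotvec()
def wf():
    s=get_state(); f=grab_frame("wrist"); T=np.eye(4); T[:3,:3]=R.from_rotvec(s["eef_rot"]).as_matrix(); T[:3,3]=s["position"]
    f=dict(f); f["cam_to_world"]=T@np.array(f["T_tool_cam"]); return f
E
python3 - <<'E'
from h import *
import pickle
W=[]
for i,(p,a) in enumerate([((.45,.21,.24),1.5),((.53,.05,.30),1.4),((.53,-.07,.30),1.4)]):
    movep(p,down(a)); sleep(.15); f=wf(); W.append(f); save(f"w{i}.png",f["img"])
    for n in(["coupler","coupler_mouth"] if i==0 else["nipple_tip","collar_top","nipple","base","chip0"]):
        print(i,n,[(np.round(d["centre"],1).tolist(),round(d["score"],2)) for d in tip_of("wrist",n)])
    print(get_state()["clock"])
pickle.dump(W,open("W.pkl","wb"))
a,b=W[0]["img"],W[1]["img"]
save("wA.png",cv2.resize(a,(800,600)));save("wB.png",cv2.resize(b,(800,600)))
E
```

```text
0 coupler [([263.1, 147.3], 0.88)]
0 coupler_mouth [([265.5, 146.3], 0.76), ([304.7, 204.2], 0.73)]
3.5417
1 nipple_tip [([323.6, 240.0], 0.59)]
1 collar_top [([326.0, 236.2], 0.84)]
1 nipple [([333.0, 234.1], 0.74), ([328.2, 234.1], 0.41)]
1 base [([279.5, 214.6], 0.87), ([301.0, 54.0], 0.69)]
1 chip0 [([245.7, 198.9], 0.66), ([236.1, 214.7], 0.57), ([244.5, 234.3], 0.49), ([177.5, 27.6], 0.2)]
4.7667
2 nipple_tip [([303.0, 127.7], 0.65)]
2 collar_top [([312.6, 131.0], 0.83)]
2 nipple [([317.3, 128.5], 0.92), ([262.7, 128.0], 0.39)]
2 base [([265.6, 127.7], 0.72), ([306.2, 127.6], 0.2)]
2 chip0 [([214.8, 127.5], 0.57), ([225.7, 105.3], 0.56), ([224.5, 149.8], 0.55)]
5.7667
```

View pics/wA.png

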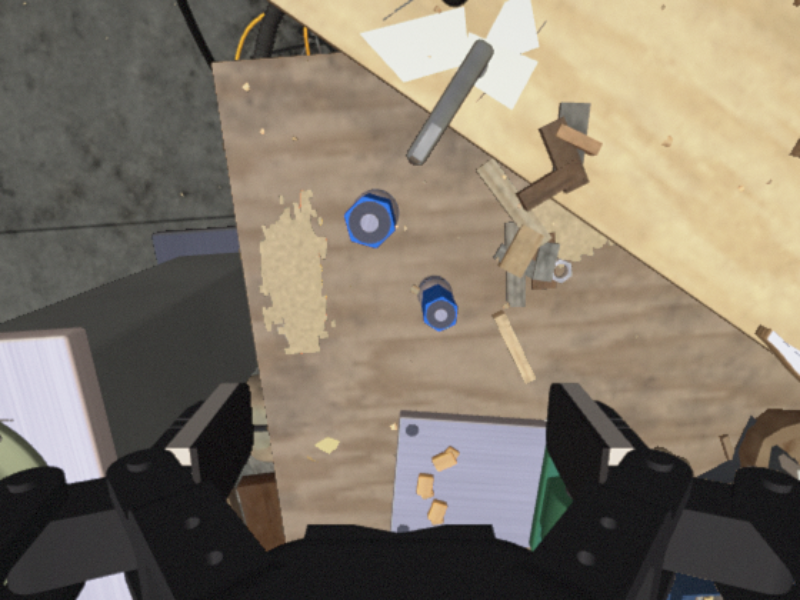

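View pics/wB.png

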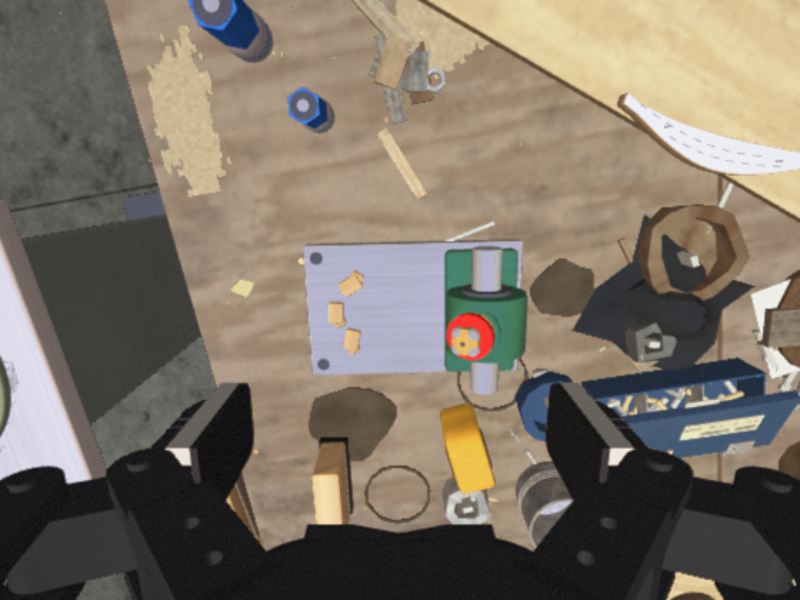

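Wrist picture A shows the big coupler's cap at (370,221) and the small one's at (440,313). Picture B shows the plate with corners (305,245), (522,240) and (313,375), and the nipple at (466,342).

There are two look-alikes: A(370,221), with its cap triangulated at about 0.10 m, and A(440,313) at about 0.076 m. The first fits the 95 mm coupler. I'll confirm it in an enlarged crop, which also gives the hex yaw.

```bash
python3 - <<'E'
from h import *
import pickle
W=pickle.load(open("W.pkl","rb"))
I=[cv2.resize(W[k]["img"][y:y+80,x:x+h],(h*5,400),interpolation=cv2.INTER_CUBIC) for k,x,y,h in[(0,235,130,50),(1,300,210,54),(2,280,100,54)]]
save("crop.png",np.hstack(I))
t=grab_frame("top");s=grab_frame("scene")
for n,a,b in[("tip",[(323.6,240),(303,127.7)],0),("collar",[(326,236.2),(312.6,131)],0)]: print(n,tri(W[1:],a))
# base pose from wrist corners at z=.016
c=lambda u,v:(u*.7,v*.7)
for p in[(305,245),(522,240),(313,375)]: print(onz(W[1],c(*p),.016))
print("coupler top",onz(W[0],c(370,222),.095),"scr")
E
```

```text
tip [ 0.56417433 -0.01450866  0.11718656]
collar [ 0.57258216 -0.020468    0.08996861]
[0.4424757  0.06773857 0.016     ]
[0.6411889  0.03841862 0.016     ]
[ 0.4219676  -0.06042721  0.016     ]
coupler top [0.43277719 0.24770831 0.095     ] scr
```

View pics/crop.png

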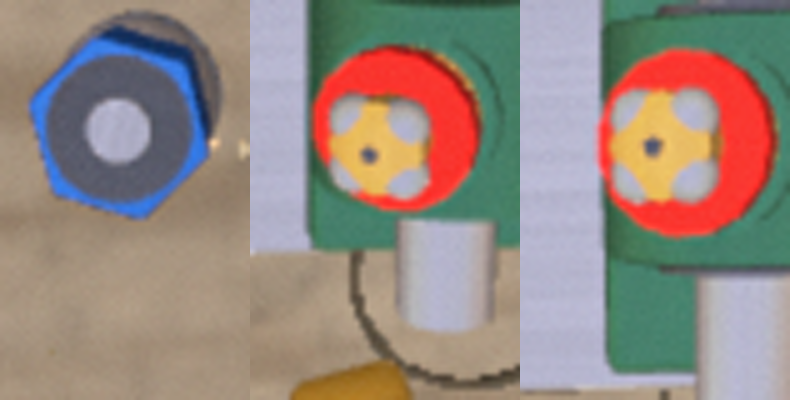

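The crop's first panel shows the larger coupler: cap centre at (118,130), with vertices at about (142,217), (30,100) and (210,145). That puts a flat normal at a world yaw of about 11°. Panels 2 and 3 show the nipple tip's dark hole at (369,155) and (652,146). Next is the scraper.

```bash
python3 - <<'E'
from h import *
st=lambda m:print(m,[np.round(get_state()[k],3).tolist() for k in("clock","position","contact_force","finger_gap","grasp_force")])
a=-.11+np.pi/2
movep((.4192,-.1806,.14),down(a)); move_l((.4192,-.1806,.033),.12); grab(60); st("grip")
move_l((.4192,-.1806,.125),.15); st("lift")
f=wf(); save("held.png",f["img"])
b=-.138+np.pi/2
move_l((.516,-.0087,.125),.15,rot=down(b))
move_l((.516,-.0087,.058),.12); print(move_l((.516,-.0087,.040),.02,until_force=5)); st("down")
g=wf()
save("held2.png",np.hstack([cv2.resize(x["img"],(400,300)) for x in(f,g)]))
E
```

```text
grip [8.392, [0.42, -0.181, 0.034], [-0.082, 0.219, 6.036], 0.279, 59.032]
lift [9.158, [0.419, -0.18, 0.124], [-0.764, -0.096, -1.32], 0.281, 58.906]
True
down [11.925, [0.516, -0.009, 0.05], [0.503, -1.093, 4.006], 0.277, 59.541]
```

View pics/held2.png

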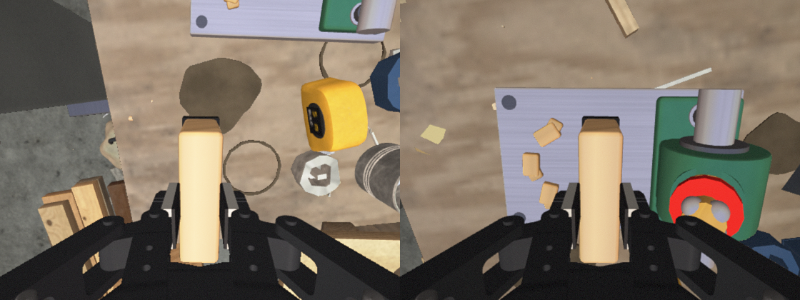

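The scraper is held straight and stands on the plate at right picture (600,200), with the three chips ahead of it at (547,132), (531,165) and (548,192). Wiping now.

```bash
python3 - <<'E'
from h import *
st=lambda m:print(m,[np.round(get_state()[k],3).tolist() for k in("clock","position","contact_force","finger_gap","grasp_force")])
z=get_state()["position"][2]
move_l((.392,.0085,z),.06); st("wiped")
move_l((.392,.0085,.12),.15); sleep(.1)
move_l((.40,-.1806,.125),.2,rot=down(-.11+np.pi/2))
f=grab_frame("scene");t=grab_frame("top"); st("x")
save("wiped.png",np.hstack([cv2.resize(f["img"][200:350,200:400],(400,300)),cv2.resize(t["img"][180:330,220:420],(400,300))]))
E
```

```text
wiped [14.2, [0.392, 0.008, 0.05], [0.012, -0.243, -1.632], 0.273, 59.982]
x [16.117, [0.4, -0.179, 0.125], [-0.085, 0.485, -1.391], 0.278, 59.991]
```

View pics/wiped.png

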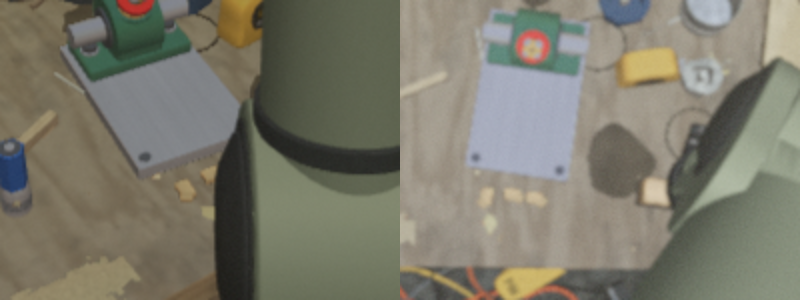

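All three chips are on the bench in front of the plate, at right panel (485,197), (513,195) and (537,198). Next I set the scraper down and look at the coupler and nipple again.

```bash
python3 - <<'E'
from h import *
import pickle
st=lambda m:print(m,[np.round(get_state()[k],3).tolist() for k in("clock","position","contact_force","finger_gap","grasp_force")])
move_l((.40,-.1806,.045),.15); print(move_l((.40,-.1806,.025),.02,until_force=4)); let_go(); st("rel")
move_l((.40,-.1806,.15),.2)
W=pickle.load(open("W.pkl","rb"))
movep((.50,-.02,.27),down(np.pi)); sleep(.15); W.append(wf())   # nipple from the front
movep((.44,.21,.24),down(101.2*np.pi/180)); sleep(.15); W.append(wf()); st("look")
pickle.dump(W,open("W.pkl","wb"))
P=[np.array([.565,-.0145,.117])]
q=proj(W[3],P[0]);c=proj(W[4],(.432,.247,.095));print(q,c)
I=[]
for f,p in((W[3],q),(W[4],c)):
    x,y=[int(v)-40 for v in p]; x=max(x,0);y=max(y,0); print("org",x,y)
    I.append(cv2.resize(f["img"][y:y+80,x:x+80],(400,400),interpolation=cv2.INTER_CUBIC))
save("crop2.png",np.hstack(I))
print("tip",tri(W[1:3],[(323.8,241.0),(306.4,129.2)]),"ring",tri(W[1:3],[(329.4,235.6),(314,128.4)]))
for z in np.radians([101.2,41.2,161.2,-18.8]):
    ax=np.array([-np.sin(np.radians(25))*.9905,np.sin(np.radians(25))*.1376,np.cos(np.radians(25))])
    Rt=R.align_vectors([-ax],[[0,0,-1]])[0]*R.from_rotvec(down(z))
    g=np.array([.5643,-.0145,.117])
    print(np.degrees(z),ik(g+ax*.08,Rt.as_rotvec()))
E
```

```text
True
rel [18.067, [0.4, -0.18, 0.033], [0.69, 0.343, 0.211], 1.003, 0.0]
look [21.992, [0.44, 0.21, 0.24], [0.278, -0.683, 0.786], 0.999, 0.0]
[286.70987329 258.15464034] [279.49427703 152.71111807]
org 246 218
org 239 112
tip [ 0.56596048 -0.01665576  0.11455793] ring [ 0.5748617  -0.01781235  0.097025  ]
101.2 [-0.16481578 -0.01198849 -0.75483855  0.3917467   0.0113165   1.21301172]
41.2 [-0.16481578 -0.01198849 -0.75483855  0.3917467   0.0113165   2.26020927]
161.2 [-0.16481578 -0.01198849 -0.75483855  0.3917467   0.0113165   0.16581417]
-18.8 [-0.16481578 -0.01198849 -0.75483855  0.3917467   0.0113165  -2.97577848]
```

View pics/crop2.png

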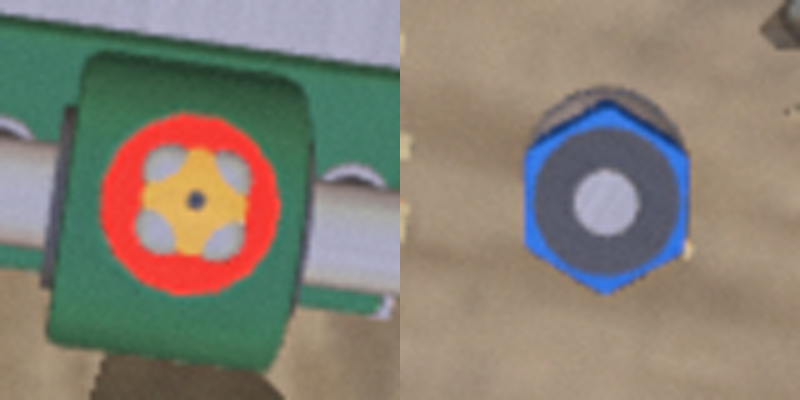

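The left panel shows the nipple tip at (196,201) and the ring centre at (190,204). The right panel shows the larger coupler's cap at (606,202), with its flats square to the finger line. Now I grasp it.

```bash
python3 - <<'E'
from h import *
import pickle,json
st=lambda m:print(m,[np.round(get_state()[k],3).tolist() for k in("clock","position","contact_force","finger_gap","grasp_force")])
W=pickle.load(open("W.pkl","rb"))
tip=tri(W[1:4],[(323.8,241.0),(306.4,129.2),(285.2,258.2)]);ring=tri(W[1:4],[(329.4,235.6),(314,128.4),(284,258.8)])
d=tip-ring;s=np.sin(np.radians(25));ax=np.array([-s*np.cos(-.138),-s*np.sin(-.138),np.cos(np.radians(25))])
print("tip",tip,"ring",ring,"len",np.linalg.norm(d),"ax",ax,d/np.linalg.norm(d))
print("N0",tip-.031*ax,ring-.014*ax)
for k,(a,b) in zip((1,2,3),[((323.8,241.0),(329.4,235.6)),((306.4,129.2),(314,128.4)),((285.2,258.2),(284,258.8))]):
    print(np.round(proj(W[k],tip)-a,1),np.round(proj(W[k],ring)-b,1))
c=tri([W[0],W[4]],[(258.6,156),(280.2,152.4)]);c2=onz(W[4],(280.2,152.4),.095);print("cap",c,c2)
p=c2[:2]
movep((*p,.16),down(np.radians(101.2))); move_l((*p,.049),.12); grab(100); sleep(.1); st("grip")
json.dump(float(get_state()["position"][2]),open("h.json","w"))
move_l((*p,.23),.2); st("lift")
f=wf(); save("held3.png",f["img"]); print(proj(f,get_state()["position"]-np.array([0,0,-.046])))
E
```

```text
tip [ 0.56585866 -0.01633406  0.11528443] ring [ 0.57467332 -0.0175796   0.09653288] len 0.02075741428761805 ax [-0.41860047  0.05813638  0.90630779] [-0.42465114  0.06000475  0.90336639]
N0 [ 0.57883527 -0.01813628  0.08718889] [ 0.58053372 -0.01839351  0.08384457]
[-0. -0.] [ 0.1 -0.4]
[-0.1 -0.3] [-0.7 -0.1]
[-0.3  0.1] [-0.6  0.5]
cap [0.43253114 0.24752734 0.09760578] [0.43257493 0.24739703 0.095     ]
grip [24.167, [0.433, 0.248, 0.05], [-1.445, -0.997, 4.778], 0.321, 98.92]
lift [25.225, [0.432, 0.247, 0.229], [-0.098, -0.573, -1.496], 0.324, 98.713]
[281.74018749 291.19028884]
```

View pics/held3.png

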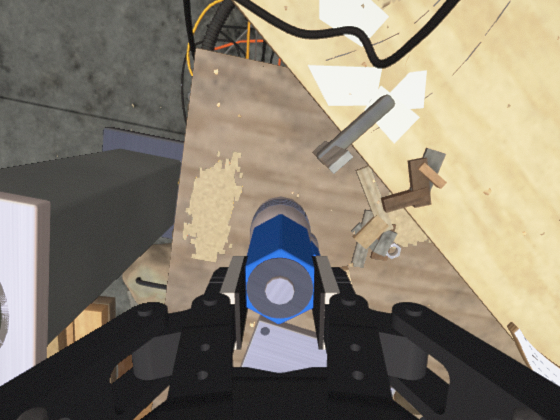

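The coupler is held straight, with its cap at (280,291), which matches the tool axis projected to (282,291). I'll stage it in line with the nipple and push.

```bash
cat >> h.py <<'E'
import json
N0=np.array([.5792,-.0182,.0865]); ax=np.array([-.4186,.0581,.9063]); ax/=np.linalg.norm(ax)
def st(m):
    s=get_state(); h=json.load(open("h.json")); Rt=R.from_rotvec(s["eef_rot"]).as_matrix()
    d=s["position"]+h*Rt[:,2]-N0; al=d@ax
    print(m,round(s["clock"],2),"mouth z",round(al,4),"lat",np.round(d-al*ax,4),"F",np.round(s["contact_force"],1),"Fax",round(s["contact_force"]@ax,1),"ang",round(np.arccos(-Rt[:,2]@ax),4),"g",round(s["finger_gap"],3),round(s["grasp_force"],1))
E
python3 - <<'E'
from h import *
h=json.load(open("h.json"))
rot=(R.align_vectors([-ax],[[0,0,-1]])[0]*R.from_rotvec(down(np.radians(101.2)))).as_rotvec()
P=lambda z:N0+ax*(z+h)
movep(P(.09),rot); move_l(P(.045),.1); sleep(.3); st("stage")
grab(120)
print(move_l(P(.024),.03,until_force=25)); st("a")
E
```

```text
stage 27.21 mouth z 0.0455 lat [ 0.0005 -0.0001  0.0002] F [-0.7 -0.9 -1.1] Fax -0.8 ang 0.0011 g 0.323 98.7
False
a 28.27 mouth z 0.0238 lat [ 0.     -0.0001  0.    ] F [ 2.1 -0.7 -3.2] Fax -3.9 ang 0.0002 g 0.313 122.8
```

```bash
python3 - <<'E'
from h import *
h=json.load(open("h.json")); P=lambda z:N0+ax*(z+h)
for z in(.019,.015,.012,.009,.006,.003):
    r=move_l(P(z),.02,until_force=30); st(z); f=get_state()["contact_force"]@ax
    if r or f>28: break
E
```

```text
0.019 28.68 mouth z 0.0185 lat [-0.0004  0.0001 -0.0002] F [ 5.  -0.3 -7. ] Fax -8.5 ang 0.0009 g 0.313 122.0
0.015 29.02 mouth z 0.0149 lat [-0.0005  0.0001 -0.0002] F [ 0.6 -0.5 -2.4] Fax -2.4 ang 0.0008 g 0.312 122.8
0.012 29.32 mouth z 0.0122 lat [0.     0.0001 0.    ] F [-3.6  0.6  3.3] Fax 4.6 ang 0.0001 g 0.317 123.5
0.009 29.62 mouth z 0.0091 lat [0.     0.0001 0.    ] F [-4.5  0.7  4.6] Fax 6.1 ang 0.0001 g 0.314 123.7
0.006 29.85 mouth z 0.0073 lat [0.     0.0001 0.    ] F [-6.4  0.6 10.1] Fax 11.9 ang 0.0003 g 0.316 124.5
```

```bash
python3 - <<'E'
from h import *
h=json.load(open("h.json")); P=lambda z:N0+ax*(z+h)
sleep(.3); st("now")
for z in np.arange(.0065,.001,-.0005):
    r=move_l(P(z),.01); sleep(.2); st(round(z,4)); f=get_state()["contact_force"]@ax
    if f>26: break
f=grab_frame("scene");w=wf()
save("fin.png",np.hstack([cv2.resize(f["img"][150:250,220:320],(400,400),interpolation=cv2.INTER_CUBIC),cv2.resize(w["img"][160:400,160:400],(400,400))]))
E
```

```text
now 30.15 mouth z 0.0073 lat [0.     0.0001 0.    ] F [-6.6  1.2  9.5] Fax 11.5 ang 0.0005 g 0.32 124.5
0.0065 30.64 mouth z 0.0073 lat [0.0002 0.0001 0.0001] F [-9.   2.2 12.6] Fax 15.3 ang 0.0013 g 0.319 125.0
0.006 31.09 mouth z 0.0072 lat [0.0002 0.     0.0001] F [-13.6   1.9  18.6] Fax 22.7 ang 0.001 g 0.316 125.9
0.0055 31.54 mouth z 0.0071 lat [0.0003 0.     0.0001] F [-17.9   1.7  23.8] Fax 29.2 ang 0.0008 g 0.313 126.7
```

View pics/fin.png

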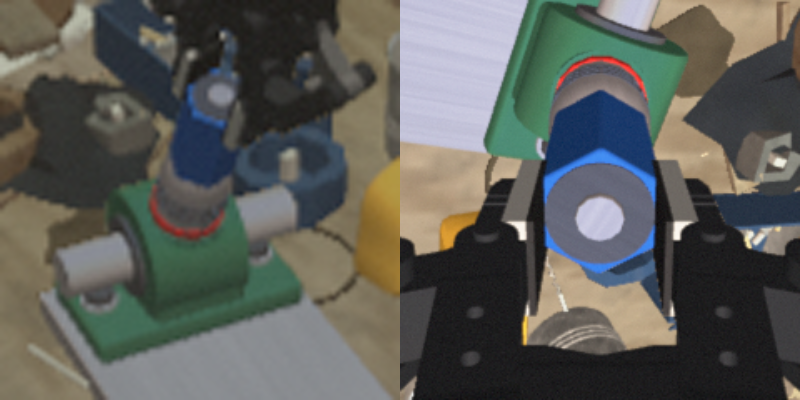

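The left panel shows the coupler in line on the nipple, its mouth against the red collar at (187,230), close down to the housing. A firm stop at 29 N, with the mouth reading 7.1 mm, confirms it is fully home. I'll check the scraper and chips, then hand in.

```bash
python3 - <<'E'
from h import *
f=grab_frame("scene")
print("expect",proj(f,(.40,-.1806,0)),[(d["centre"],round(d["score"],2)) for d in tip_of("scene","scraper")])
print([(np.round(onz(f,d["centre"],0),3).tolist(),round(d["score"],2)) for d in tip_of("scene","chip0")])
save("z.png",cv2.resize(f["img"][170:350,220:460],(800,600)))
E
```

```text
expect [382.35267944 251.61078171] []
[([0.408, 0.002, 0.0], 0.59), ([0.411, 0.032, 0.0], 0.48), ([0.412, -0.027, 0.0], 0.45), ([0.683, -0.089, 0.0], 0.34)]
```

View pics/z.png

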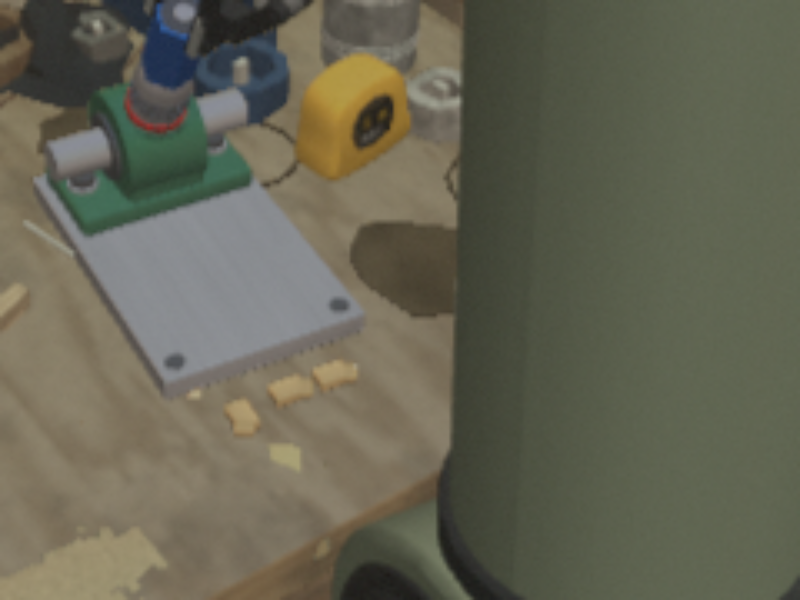

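The chips lie on the bench at (243,417), (290,388) and (335,373). The arm hides the scraper here, so I'll check it from the top camera and hand in if it stands where I left it.

```bash
python3 - <<'E'
from h import *
f=grab_frame("top"); e=proj(f,(.40,-.1806,.07)); print("expect top face",e)
D=[(d["score"],np.round(onz(f,d["centre"],.07),3),cv2.minAreaRect(np.argwhere(d["mask"]).astype(np.float32))) for d in silhouettes("top","scraper")]
print(D); st("end")
if D and any(np.linalg.norm(d[1][:2]-(.40,-.1806))<.03 for d in D): print(sign_off())
E
```

```text
expect top face [356.36454315 279.0282295 ]
[(0.66, array([ 0.391, -0.177,  0.07 ]), ((278.9959411621094, 354.6369323730469), (41.16448974609375, 13.060942649841309), 82.23483276367188))]
end 31.89 mouth z 0.0071 lat [0.0003 0.     0.0001] F [-18.1   2.8  24.5] Fax 30.0 ang 0.0008 g 0.313 126.7
the job is handed in; nothing more can be done
None
```

I handed the job in: the chips are off the plate, the scraper is standing on the bench and released, and the coupler is held against its stop on the nipple at about 30 N; the verdict wasn't shown.

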